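# Close a kit case and draw its hasp over the sprung catch

### The job

The attenuator kit is packed, so please close its case for transport: shut the lid, swing the hasp over the front edge, draw it down against the springy seal and slide it along its pin until its slot drops over the catch on the front, and leave it hooked behind the catch's nose. The catch was fitted by hand and is not quite in the middle, so feel or look for it; do not force the case or the hasp, and leave the other things on the bench where they lie.

Things in the scene. Friction and masses are not known exactly. Their poses are not given: they have to be found in the camera images.
- case: Dark grey instrument case with aluminium edges and a foam-packed kit in it: 140 mm deep (its x), 220 mm wide (its y), rim 88 mm high. It does not move. Origin: centre of its underside, on the bench; x points to its back, where the lid is hinged, z up. Its front face is at x = -70 mm.
- catch_foot (a point): Middle of the front face, 48 mm above the bench, below the CATCH: a steel hook 9 mm wide, its neck 4 mm high, its end (8.5 to 12.5 mm off the face) a nose turned down 2.5 mm below the neck's underside. Fitted by hand: its middle is up to 8 mm to either side of this point, the neck's underside 71 to 75 mm above the bench; where exactly is not reported, this point stays in the middle.
- seal (a joint): Black sponge strip inside the front rim, 12.5 mm proud of the rim at 0; negative as the lid squashes it (m, -0.0125 with the lid fully down). It pushes the lid up: about 1.4 N more at the hasp for each mm the lid goes down, some 19 N with the lid fully down.
- lid (a joint): Lid, a flat slab 140 x 220 x 22 mm hinged at the case's back upper edge (case frame x = +70 mm, z = 88 mm). Rad: 0 = fully down on the rim, grows as it opens. Its stiff hinge holds it where it is left (about 3 N down at the front edge shuts it). Shut and left, it rests on the seal at 0.075 to 0.09, the hasp's hinge then 11 to 13 mm above its lowest height; hooked, 0.03 to 0.065.
- hasp (a joint): Steel hasp strap on the lid's front edge, 34 mm wide, 3 mm thick. Rad from the lid: 0 = hanging flat along the front face, pi/2 = straight out, pi = straight up, more = laid back over the lid. It stays where it is left; 1 N moves it. It also slides along its hinge pin, 8.5 mm each way from the middle (about 1 N). Leaning on the catch, not yet through, it reads 0.2 to 0.33; hooked, under 0.1.
- hasp_hinge (a point): Middle of the strap on its hinge axis (along the case's y; moves with the strap along the pin): 145 mm from the lid's hinge axis; with the lid fully down 5 mm in front of the front face and 100 mm above the bench. Along the strap from here: slot (12 mm wide) from 21 to 34 mm, bar from 34 to 44 mm, then the lip, turned outwards at a right angle, 34 mm wide, 3 mm thick.
- hasp_lip (a point): Corner where the lip's upper face meets the strap's outer face, mid-width, 44 mm from the hinge axis. It turns with the strap: z runs to the hinge, the lip reaches 17 mm to -x. To go on, the slot must face the nose (1.5 mm of play each side) and the bar pass below it, the lid nearly down; let go, the seal lifts the bar up behind the nose. The nose then stands 6 mm out of the slot.
- driver_small: Blue-handled screwdriver lying on the bench, 174 mm long. Leave it.
- marker_blue: White marker pen with a blue cap lying on the bench, 135 mm long. Leave it.
- cutters: Red-handled side cutters lying on the bench, 158 mm long. Leave them.
- tweezers_b: Black tweezers lying on the bench, 121 mm long. Leave them.
- steel_dish: Small round steel dish, 53 mm across, 18 mm high. Leave it.
- dongle: Cream rounded plastic dongle, 62 mm long, 14 mm high. Leave it.

How it is judged:
By the outcome, as a careful person would: the job done as asked, in the order asked, and still so for the second after the job is handed in, with the robot touching nothing.
It also fails if it takes over 51 s, if anything falls off the work surface, if the arm or the gripper's body presses on something with over 40 N, if the wrist force passes 120 N, or if a joint passes its speed limit or range.

### The arm

A 6-joint arm with a two-finger parallel gripper is mounted at the origin on a cart in front of the work surface, level with it; the furniture and walls round the work are solid. World frame = base frame: x ahead of the robot, y to its left, z up, the work surface at z = 0. Lengths are in m, angles in rad, forces in N, time in s.
With the tool pointing down it reaches from about 0.35 to 0.975 m from the base axis. Payload 4.9 kg.
Tool frame: the origin (TCP) lies on the centre line of the jaws, within the pads' length; the fingertips stand 8 mm ahead of it and the grasp point (between the pads) lies 11 mm behind it; z points along the fingers, y is the line along which they close (so a half turn about z gives the same grasp; the last joint's range is limited). The gripper opens to 85 mm and grips with 20 to 120 N. Pads are 22 mm wide; open, the fingers measure 114 mm over their backs; the gripper's body (76 mm by 85 mm) begins 54 mm behind the grasp point. The pads swing forward as they close: fully open they stand 13 mm farther back than shut.
Start: joints at [1.04, 0.053, 1.613, -0, 1.476, -0.119], TCP at [0.25, 0.573, 0.202] pointing down, gripper open.
Joint ranges: [-3.01, 3.01], [-1.01, 2.22], [0.06, 2.58], [-1.02, 4.17], [0.09, 2.62], [-3.14, 3.14]. Speed limits (rad/s): [2.57, 2.57, 3.14, 3.14, 3.14, 3.14].

### API

Orientations are given as a 3x3 rotation matrix whose columns are the frame's x, y, z axes.
In Python, from workcell import robot gives the robot as it stands.
- The arm moves only by the tool step_hand, called after "Emit:" by a JSON object that holds its "api" and its "payload". Schema: {"type":"object","properties":{"plan":{"type":"array","items":{"type":"array","items":{"type":"number"},"minItems":6,"maxItems":6},"minItems":1,"maxItems":12},"finger_gap":{"type":"number"},"grip_n":{"type":"number"},"only":{"type":"string"},"quiet":{"type":"boolean"},"lines":{"type":"string"}},"required":["plan"],"additionalProperties":false}. plan is a list of rows, 1 to 12 of them, each of 6 numbers: dx, dy, dz in m, then a rotation vector rx, ry, rz in rad; each row shifts and turns the commanded pose from where the row before left it, along the tool's axes as they then stand; what a row does not reach is not made up. A row lasts 1/10 s, in which the tool goes at most 0.05 m and 0.15 rad, less where a joint would pass 70% of its speed; a pose out of reach is approached as far as the arm can. finger_gap is the opening from 0.0 (shut) to 1.0 (fully open), set as the call begins (left out keeps the last). The fingers move at their own pace and stop on an object; grip_n is the grip in N (left out, the last holds). Time passes only in rows, so rows that do not move let the fingers close. The tool returns the time, the measured TCP pose, the force, the opening and the grip force at its end. only (a regular expression) keeps the lines of the reply that match it, lines (a string "A,B") keeps lines A to B, and quiet returns only ok. Input that does not fit is refused with a message, and nothing moves.
- robot.state(): the state, without advancing time (a new reading comes with each control period).
- robot.get_image(name): name is "scene" or "top" or "wrist"; returns a dict with "image" (400x640x3 uint8, red, green, blue), "fov_y" (degrees; the focal length in pixels is half the picture's height over the tangent of half this angle, whatever the lens; pixels are square), "cx", "cy" (the principal point, pixels), "k1" (the pictures are not rectified: a ray, as slopes to the right and down, at radius r is drawn at 1 + k1 r^2 times it, then the intrinsics apply), "rvec" (rotation vector, rad) and "tvec" (3), from world to camera coordinates, as OpenCV has them. Camera axes: x right, y down, z forward; pixel columns grow to the right and rows downward; lengths in m; the calibration is good to about 2 mm. A picture is of the moment at which its call begins. There is no depth.
- robot.hand_in(): hands the job in; it is judged then, once.
The state is a dict: "time_s": time; "joint_pos": joint angles; "dq": joint speeds; "effort": joint torques, N m; "tcp_pos": TCP position; "ee_rot": TCP orientation; "wrist_force": force on the tool from outside, world axes, zero at the start; "wrist_torque": the same for the moment, N m; "gripper_width": opening from 0.0 (shut) to 1.0 (fully open); "gripper_force": force on a finger pad.
Only numpy, scipy, OpenCV 4.12 (cv2) and the standard library are available. Lean on these libraries where they do the work, as an engineer would, in place of code of your own. Each camera call takes 0.05 s, during which the arm holds its last target. There are 200 camera calls.

## Working session

There is one attempt and no reset: what is moved stays moved. The work goes in short steps, Python scripts to look and compute and a tool call to move; the robot and the scene stay as the last step left them, time stands still between calls to the robot, and variables do not carry over. Pictures are saved under pics/ and viewed, at most 10 in all, crops included, and the job is handed in when it is done.

```bash
ls; mkdir -p pics; cat > h.py <<'E'
import numpy as np, cv2
from workcell import robot
def snap(n,tag):
    d=robot.get_image(n); cv2.imwrite(f'pics/{tag}.png',d['image'][:,:,::-1]); np.save(f'pics/{tag}.npy',d,allow_pickle=True); return d
def load(tag): return np.load(f'pics/{tag}.npy',allow_pickle=True).item()
def cam(d):
    f=200/np.tan(np.radians(d['fov_y'])/2); R=cv2.Rodrigues(np.array(d['rvec'],float))[0]; t=np.array(d['tvec'],float)
    return np.array([[f,0,d['cx']],[0,f,d['cy']],[0,0,1]]),np.array([d['k1'],0,0,0,0.]),R,t
def ray(d,uv):
    K,D,R,t=cam(d); p=cv2.undistortPointsIter(np.array([[uv]],float),K,D,None,None,(3,50,1e-10)).ravel()
    v=R.T@np.r_[p,1]; return -R.T@t, v/np.linalg.norm(v)
def onz(d,uv,z):
    o,v=ray(d,uv); return o+v*(z-o[2])/v[2]
def tri(obs):
    A=np.zeros((3,3));b=np.zeros(3)
    for d,uv in obs:
        o,v=ray(d,uv);P=np.eye(3)-np.outer(v,v);A+=P;b+=P@o
    x=np.linalg.solve(A,b); return x,[np.linalg.norm(np.cross(x-ray(d,uv)[0],ray(d,uv)[1])) for d,uv in obs]
def proj(d,X):
    K,D,R,t=cam(d); return cv2.projectPoints(np.array(X,float).reshape(-1,3),np.array(d['rvec'],float),t,K,D)[0].reshape(-1,2)
E
python3 - <<'E'
from h import *
a=snap('scene','s0');b=snap('top','t0')
for d in(a,b): print(ray(d,(320,200)),d['fov_y'],d['k1'])
s=robot.state();print(s)
E
```

```text
pics
workcell.py
(array([ 0.18452319, -0.70032146,  0.82627434]), array([ 0.31360207,  0.69895722, -0.64273832])) 45.94030147024934 -0.03639050239672302
(array([0.46010804, 0.11222998, 1.17951791]), array([ 0.10911556,  0.00153913, -0.99402788])) 51.952300477538046 -0.0356950879137103
{'time_s': 0.1, 'joint_pos': array([ 1.03999667e+00,  5.32815714e-02,  1.61418608e+00,  1.55133237e-05,
        1.47600015e+00, -1.19026450e-01]), 'dq': array([ 0.00143577, -0.0007875 , -0.00315056,  0.00011612, -0.00011972,
        0.00080152]), 'effort': array([ 8.29334817e-05, -3.94903851e+01, -3.71363282e+01, -1.56895094e-04,
        3.90730362e-03, -7.80032849e-06]), 'tcp_pos': array([0.24983601, 0.57220612, 0.2008742 ]), 'ee_rot': array([[-9.16411855e-01,  4.00235413e-01, -9.62560096e-04],
       [ 4.00236499e-01,  9.16410473e-01, -1.60931128e-03],
       [ 2.37996787e-04, -1.86004362e-03, -9.99998242e-01]]), 'wrist_force': array([-0.77255371, -0.21314414, -0.13785392]), 'wrist_torque': array([ 0.00468744, -0.03021403,  0.04711593]), 'gripper_force': 0.0, 'gripper_width': 0.9978255328194446}
```

View pics/s0.png

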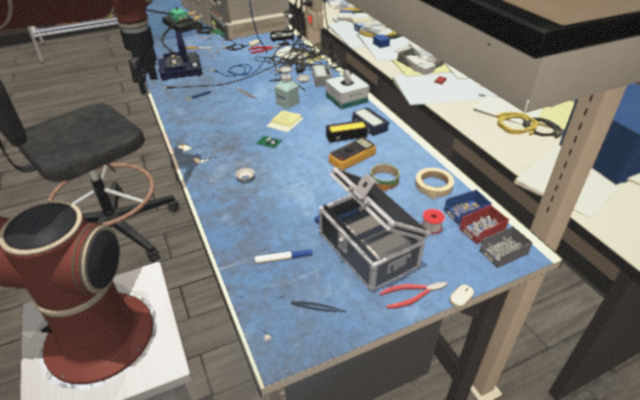

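View pics/t0.png

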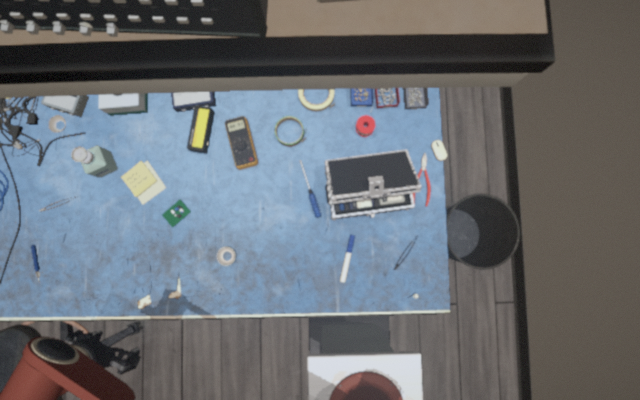

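The case is seen at scene (372,235) and top (372,185), front face towards the robot, lid half open, with the hasp laid back near the lid's front edge. I'll zoom in on both views.

```bash
python3 - <<'E'
from h import *
a=load('s0')['image'][160:300,300:440,::-1];b=load('t0')['image'][140:225,315:430,::-1]
a=cv2.resize(a,None,fx=4,fy=4,interpolation=cv2.INTER_CUBIC)
cv2.imwrite('pics/c0.png',a)
b=cv2.resize(b,None,fx=6.9,fy=6.9,interpolation=cv2.INTER_CUBIC); cv2.imwrite('pics/c1.png',b); print(b.shape)
E
```

```text
(586, 794, 3)
```

View pics/c0.png

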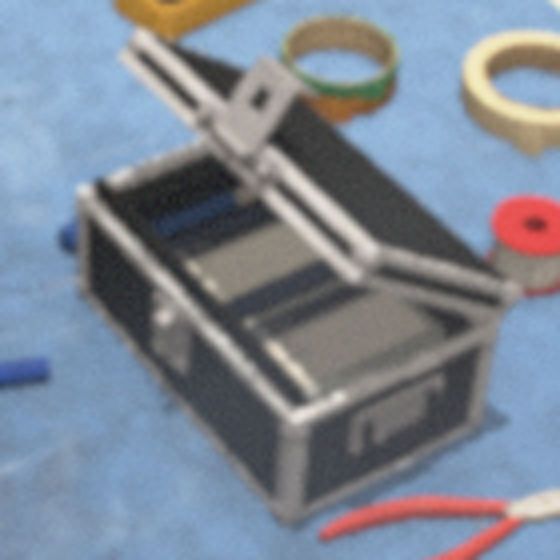

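View pics/c1.png

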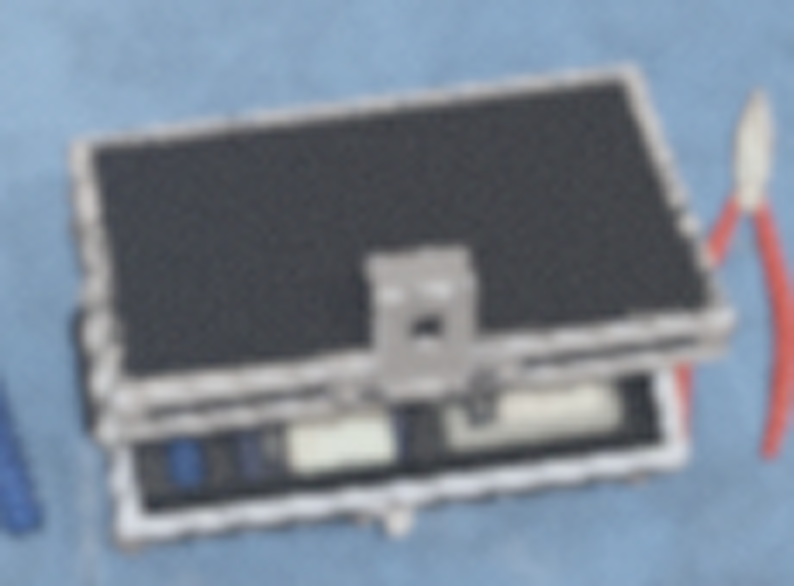

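The crops (scene crop ÷4 + (300,160); top crop ÷6.9 + (315,140)) show these points:
- **Rim front corners:** c0 (82,190) and (293,410), c1 (118,540) and (690,462).
- **Catch:** c0 (165,315), c1 (398,522).
- **Hasp tip:** c0 (265,60)–(300,85), c1 (367,255)–(475,250).

The lid's front edge is also visible in both.

```bash
python3 - <<'E'
from h import *
s=load('s0');t=load('t0')
S=lambda u,v:(s,((u+.5)/4-.5+300,(v+.5)/4-.5+160)); T=lambda u,v:(t,((u+.5)/6.9-.5+315,(v+.5)/6.9-.5+140))
P={'rimFL':((82,190),(118,540)),'rimFR':((293,412),(690,464)),'catch':((165,313),(398,525)),'lidFL':((140,33),(112,388)),'lidFR':((375,245),(728,320)),'haspTL':((265,60),(367,256)),'haspTR':((300,85),(475,250))}
for k,(a,b) in P.items(): x,r=tri([S(*a),T(*b)]);print(k,x.round(4),np.round(r,4))
for k in('rimFL','rimFR'): print(k,onz(*S(*P[k][0]),.088).round(4),onz(*T(*P[k][1]),.088).round(4))
print('bottom', onz(*S(85,292),0),onz(*S(290,518),0))
E
```

```text
rimFL [0.5337 0.0829 0.0842] [0.0021 0.0021]
rimFR [ 0.5558 -0.1372  0.0958] [0. 0.]
catch [ 0.5365 -0.0263  0.0771] [0.0007 0.0007]
lidFL [0.5777 0.0877 0.1843] [0.0015 0.0015]
lidFR [ 0.5986 -0.1311  0.1915] [0.0005 0.0005]
haspTL [0.6147 0.0009 0.2129] [0.0055 0.0055]
haspTR [ 0.615  -0.0353  0.221 ] [0.0053 0.0053]
rimFL [0.534  0.0783 0.088 ] [0.5315 0.0838 0.088 ]
rimFR [ 0.5597 -0.1312  0.088 ] [ 0.5564 -0.139   0.088 ]
bottom [ 5.36385912e-01  8.12158856e-02 -1.11022302e-16] [ 0.56375736 -0.13172333  0.        ]
```

Emit:
{"api": "step_hand", "payload": {"plan": [[-0.035, -0.038, 0, 0, 0, 0], [-0.035, -0.038, 0, 0, 0, 0], [-0.035, -0.038, 0, 0, 0, 0], [-0.035, -0.038, 0, 0, 0, 0], [-0.035, -0.038, 0, 0, 0, 0], [-0.035, -0.038, 0, 0, 0, 0], [-0.035, -0.038, 0, 0, 0, 0], [-0.035, -0.038, 0, 0, 0, 0], [-0.035, -0.038, 0, 0, 0, 0], [-0.035, -0.038, 0, 0, 0, 0], [-0.035, -0.038, 0, 0, 0, 0], [-0.035, -0.038, 0, 0, 0, 0]], "finger_gap": 0.0}}

```text
time_s: 1.3
tcp_pos: [0.446, 0.0036, 0.2018]
ee_rot: [[-0.916, 0.401, 0.0], [0.401, 0.916, 0.0], [-0.0, 0.0, -1.0]]
wrist_force: [0.5, 0.4, 0.1]
gripper_width: -0.0
gripper_force: 0.0
```

Emit:
{"api": "step_hand", "payload": {"plan": [[0, 0, 0, 0, 0, -0.14], [0, 0, 0, 0, 0, -0.14], [0, 0, 0, 0, 0, -0.13], [0, 0, 0, 0, 0, -0.12], [0, 0, 0, 0, 0, 0]]}}

```text
time_s: 1.8
tcp_pos: [0.4457, 0.0055, 0.2015]
ee_rot: [[-0.993, -0.117, -0.001], [-0.117, 0.993, 0.0], [0.001, 0.0, -1.0]]
wrist_force: [-0.5, -0.5, -0.3]
gripper_width: -0.004
gripper_force: 0.0
```

```bash
python3 - <<'E'
from h import *
d=snap('wrist','w0');print(ray(d,(320,200)),d['fov_y'],d['k1']);s=robot.state();print(s['tcp_pos'],s['ee_rot'],s['joint_pos'])
cv2.imwrite('pics/w0.png',d['image'][:,:,::-1])
E
```

```text
(array([ 0.37544895, -0.0030943 ,  0.37306026]), array([ 0.27602478,  0.02260917, -0.96088456])) 70.1944001325941 -0.0074055062402185
[0.44570943 0.00561246 0.2015423 ] [[-9.93310463e-01 -1.15471390e-01 -8.25524739e-04]
 [-1.15471514e-01  9.93310787e-01  1.04393449e-04]
 [ 8.07948171e-04  1.99019697e-04 -9.99999654e-01]] [-1.54633113e-01 -3.99102331e-01  2.01078080e+00 -2.40167617e-05
  1.53074594e+00 -1.84115810e+00]
```

View pics/w0.png

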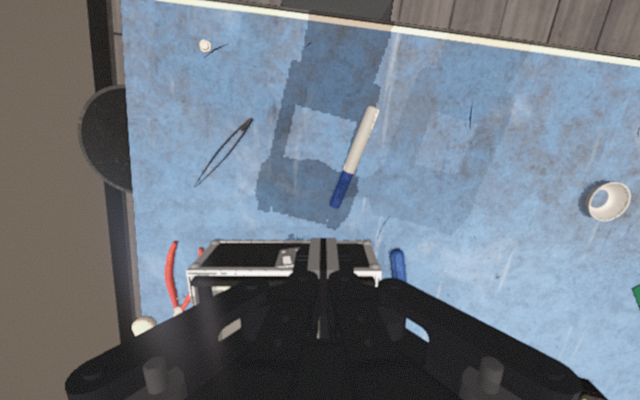

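The wrist view shows the front face between rows 241 (bottom edge) and 275 (rim), columns 190–381, with the catch at about (288,257). I'll zoom in on that.

```bash
python3 - <<'E'
from h import *
a=load('w0')['image'][225:305,180:390,::-1]
cv2.imwrite('pics/c2.png',cv2.resize(a,None,fx=3.8,fy=3.8,interpolation=cv2.INTER_CUBIC))
E
```

```text
(no output)
```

View pics/c2.png

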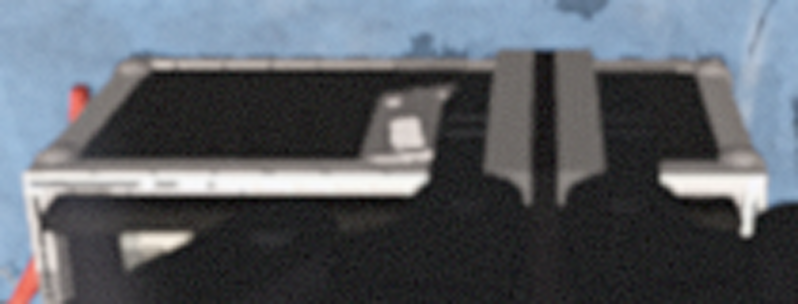

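In this crop the corners are: bottom (133,62) and (722,62), rim (28,175) and (768,172). The catch's bright hook spans x 390–425, y 115–150.

```bash
python3 - <<'E'
from h import *
w=load('w0')
W=lambda u,v:(w,((u+.5)/3.8-.5+180,(v+.5)/3.8-.5+225))
t=load('t0');T=lambda u,v:(t,((u+.5)/6.9-.5+315,(v+.5)/6.9-.5+140))
B=[onz(*W(133,62),0),onz(*W(722,62),0)];R=[onz(*W(28,174),.088),onz(*W(768,172),.088)]
for q in(B,R):
    d=q[1]-q[0];print(np.round(q,4),'len',np.linalg.norm(d),'yaw',np.arctan2(-d[0],d[1]))
d=R[1]-R[0];yaw=np.arctan2(-d[0],d[1]);m=(R[0]+R[1])/2
print('mid',m, (B[0]+B[1])/2)
y=np.array([-np.sin(yaw),np.cos(yaw),0]);x=np.array([np.cos(yaw),np.sin(yaw),0])
for u in(390,407,425):
    p=onz(*W(u,128),.076);print(u,((p-m)@x).round(4),((p-m)@y).round(4))
p,r=tri([W(408,116),T(398,530)]);print('nose tri',p,r,(p-m)@x,(p-m)@y)
mt=(onz(*T(118,540),.088)+onz(*T(690,464),.088))/2;ct=onz(*T(398,525),.076);print('top',mt,(ct-mt)@x,(ct-mt)@y)
E
```

```text
[[ 0.5606 -0.1366  0.    ]
 [ 0.5346  0.0828  0.    ]] len 0.22092083312917832 yaw 0.1178145339961375
[[ 0.5569 -0.1357  0.088 ]
 [ 0.5304  0.0819  0.088 ]] len 0.21914074076796372 yaw 0.12115980951996332
mid [ 0.5436335  -0.02690499  0.088     ] [ 0.54760168 -0.0268565   0.        ]
390 -0.0085 -0.0035
407 -0.0085 0.0017
425 -0.0085 0.0072
nose tri [ 0.53439682 -0.02684426  0.06936629] [np.float64(4.6328712830062685e-05), np.float64(4.63287128300719e-05)] -0.009161625436601753 0.0011766605306376223
top [ 0.54398487 -0.02759471  0.088     ] -0.007832142047703659 0.002436416553545378
```

Emit:
{"api": "step_hand", "payload": {"plan": [[0, 0, -0.04, 0, 0, 0], [-0.04, 0.006, 0, 0, 0, 0], [-0.04, 0.006, 0, 0, 0, 0], [-0.035, 0.005, 0, 0, 0, 0], [0, 0, 0.02, 0, 0, 0], [0, 0, 0.02, 0, 0, 0]]}}

```text
time_s: 2.45
tcp_pos: [0.5593, 0.0365, 0.2015]
ee_rot: [[-0.993, -0.116, 0.0], [-0.116, 0.993, -0.0], [-0.0, -0.0, -1.0]]
wrist_force: [-0.8, 0.7, -0.4]
gripper_width: 0.002
gripper_force: 0.0
```

Emit:
{"api": "step_hand", "payload": {"plan": [[0, 0, 0.015, 0, 0, 0], [0, 0, 0.015, 0, 0, 0], [0, 0, 0.015, 0, 0, 0], [0, 0, 0.01, 0, 0, 0]]}}

```text
time_s: 2.85
tcp_pos: [0.5576, 0.036, 0.1455]
ee_rot: [[-0.993, -0.117, -0.001], [-0.117, 0.993, 0.0], [0.001, 0.0, -1.0]]
wrist_force: [-0.1, 0.3, 0.3]
gripper_width: -0.002
gripper_force: 0.0
```

Emit:
{"api": "step_hand", "payload": {"plan": [[0, 0, 0.01, 0, 0, 0], [0, 0, 0.005, 0, 0, 0], [0, 0, 0, 0, 0, 0]]}}

```text
time_s: 3.15
tcp_pos: [0.5489, 0.0352, 0.1312]
ee_rot: [[-0.993, -0.118, -0.025], [-0.118, 0.993, -0.003], [0.025, 0.0, -1.0]]
wrist_force: [-32.4, -3.9, 18.4]
gripper_width: 0.004
gripper_force: 18.8
```

I misplaced the contact point: at this opening the lid edge lies further back. I'll back off and look.

Emit:
{"api": "step_hand", "payload": {"plan": [[0, 0, -0.02, 0, 0, 0], [0.03, 0, -0.02, 0, 0, 0], [0.03, 0, -0.04, 0, 0, 0], [0, 0, -0.03, 0, 0, 0]]}}

```text
time_s: 3.55
tcp_pos: [0.4968, 0.0288, 0.2439]
ee_rot: [[-0.993, -0.117, 0.001], [-0.117, 0.993, -0.0], [-0.001, -0.0, -1.0]]
wrist_force: [1.5, -0.1, 0.0]
gripper_width: -0.003
gripper_force: 0.0
```

```bash
python3 - <<'E'
from h import *
a=snap('scene','s1')['image'][150:290,290:440,::-1];b=snap('top','t1')['image'][140:225,315:430,::-1]
a=cv2.resize(a,(430,400),interpolation=cv2.INTER_CUBIC);b=cv2.resize(b,None,fx=3.2,fy=3.2,interpolation=cv2.INTER_CUBIC)
o=np.zeros((400,800,3),np.uint8);o[:400,:430]=a;o[:b.shape[0],430:430+b.shape[1]]=b[:,:370];cv2.imwrite('pics/c3.png',o)
E
```

```text
(no output)
```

View pics/c3.png

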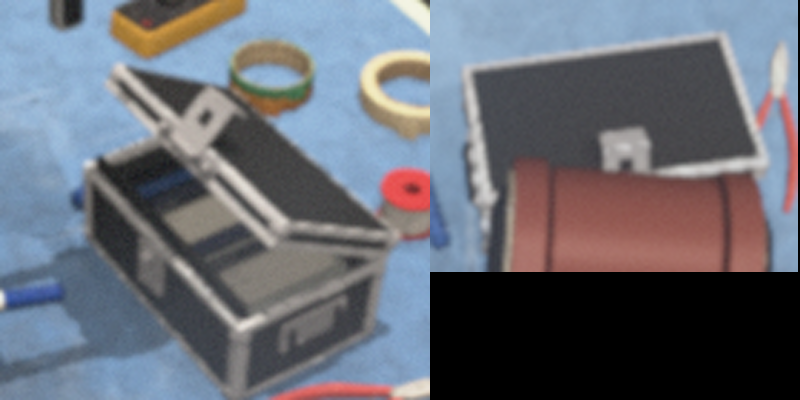

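The lid is unmoved at about 0.6 rad (scene crop: its front edge runs (120,75) to (285,235)), and the hasp is still up. I'll move in farther back and press there.

Emit:
{"api": "step_hand", "payload": {"plan": [[-0.034, 0, 0, 0, 0, 0], [-0.034, 0, 0, 0, 0, 0], [-0.033, 0, 0, 0, 0, 0], [0, 0, 0.02, 0, 0, 0], [0, 0, 0.02, 0, 0, 0], [0, 0, 0.01, 0, 0, 0]]}}

```text
time_s: 4.25
tcp_pos: [0.5979, 0.041, 0.1886]
ee_rot: [[-0.993, -0.118, -0.004], [-0.118, 0.993, 0.0], [0.004, 0.001, -1.0]]
wrist_force: [-1.0, 0.4, -1.1]
gripper_width: -0.002
gripper_force: 0.0
```

Emit:
{"api": "step_hand", "payload": {"plan": [[0.005, 0, 0.01, 0, 0, 0], [0.005, 0, 0.01, 0, 0, 0]]}}

```text
time_s: 4.45
tcp_pos: [0.5888, 0.0396, 0.1716]
ee_rot: [[-0.993, -0.118, 0.001], [-0.118, 0.993, -0.0], [-0.001, -0.0, -1.0]]
wrist_force: [-1.1, 0.5, 0.5]
gripper_width: -0.003
gripper_force: 0.0
```

Emit:
{"api": "step_hand", "payload": {"plan": [[0.004, 0, 0.01, 0, 0, 0], [0.004, 0, 0.01, 0, 0, 0], [0, 0, 0, 0, 0, 0]]}}

```text
time_s: 4.75
tcp_pos: [0.5795, 0.0388, 0.1502]
ee_rot: [[-0.993, -0.118, -0.003], [-0.118, 0.993, 0.0], [0.003, 0.0, -1.0]]
wrist_force: [0.9, -0.4, 0.3]
gripper_width: -0.004
gripper_force: 0.0
```

Emit:
{"api": "step_hand", "payload": {"plan": [[0.004, 0, 0.01, 0, 0, 0], [0.004, 0, 0.006, 0, 0, 0], [0, 0, 0, 0, 0, 0]]}}

```text
time_s: 5.05
tcp_pos: [0.5719, 0.0378, 0.1347]
ee_rot: [[-0.993, -0.118, -0.002], [-0.118, 0.993, 0.0], [0.002, 0.0, -1.0]]
wrist_force: [0.2, 0.3, -0.2]
gripper_width: -0.003
gripper_force: 0.0
```

```bash
python3 - <<'E'
from h import *
a=snap('scene','s2')['image'][130:290,280:440,::-1]
cv2.imwrite('pics/c4.png',cv2.resize(a,None,fx=3.7,fy=3.7,interpolation=cv2.INTER_CUBIC))
print(robot.state()['wrist_force'])
E
```

```text
[-0.15915696  0.02645797  0.23259802]
```

View pics/c4.png

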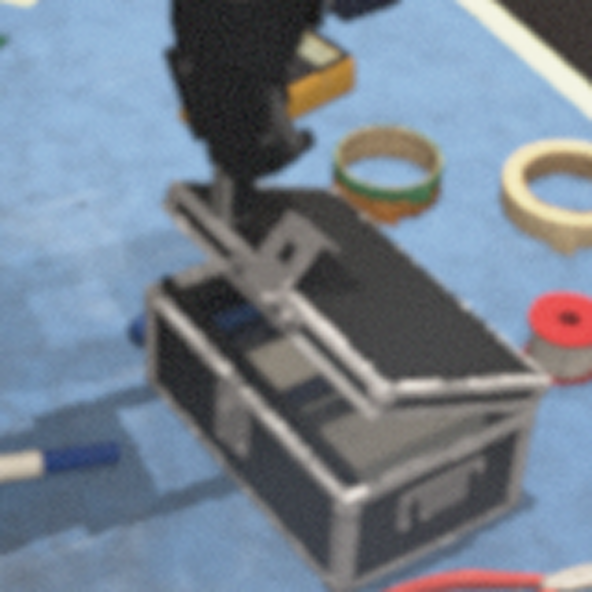

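The finger is at crop (225,210), on the lid's top near its front edge, and the lid has come down partway. I'll carry on down.

Emit:
{"api": "step_hand", "payload": {"plan": [[0.002, 0, 0.006, 0, 0, 0], [0, 0, 0, 0, 0, 0]]}}

```text
time_s: 5.3
tcp_pos: [0.5707, 0.0376, 0.1293]
ee_rot: [[-0.993, -0.118, -0.001], [-0.118, 0.993, 0.0], [0.001, 0.0, -1.0]]
wrist_force: [0.5, 0.5, -0.2]
gripper_width: 0.001
gripper_force: 0.0
```

Emit:
{"api": "step_hand", "payload": {"plan": [[0.002, 0, 0.006, 0, 0, 0], [0, 0, 0, 0, 0, 0]]}}

```text
time_s: 5.5
tcp_pos: [0.5684, 0.0374, 0.123]
ee_rot: [[-0.993, -0.118, -0.002], [-0.118, 0.993, 0.0], [0.002, 0.0, -1.0]]
wrist_force: [-0.4, 1.0, 0.1]
gripper_width: 0.005
gripper_force: 0.0
```

```bash
python3 - <<'E'
from h import *
d=load('s2');yaw=.119;m=np.array([.545,-.027,0]);x=np.array([np.cos(yaw),np.sin(yaw),0]);y=np.array([-np.sin(yaw),np.cos(yaw),0])
c=lambda P:((proj(d,P)-[280,130])*3.7).round(0).tolist()
print('tcp,tip',c([[.5719,.0378,.1347],[.5719,.0378,.1267]]))
for a in(.1,.2,.3,.4,.5,.6):
    P=[m+x*(.14-.14*np.cos(a)+.022*np.sin(a))+y*s+np.array([0,0,.088+.14*np.sin(a)+.022*np.cos(a)]) for s in(.11,-.11)]
    print(a,c(P))
d=snap('scene','s3');cv2.imwrite('pics/c5.png',cv2.resize(d['image'][130:290,280:440,::-1],None,fx=3.7,fy=3.7,interpolation=cv2.INTER_CUBIC))
E
```

```text
tcp,tip [[231.0, 250.0], [230.0, 260.0]]
0.1 [[146.0, 238.0], [354.0, 452.0]]
0.2 [[152.0, 219.0], [362.0, 432.0]]
0.3 [[159.0, 200.0], [371.0, 411.0]]
0.4 [[169.0, 181.0], [383.0, 390.0]]
0.5 [[179.0, 162.0], [397.0, 369.0]]
0.6 [[192.0, 143.0], [412.0, 348.0]]
```

View pics/c5.png

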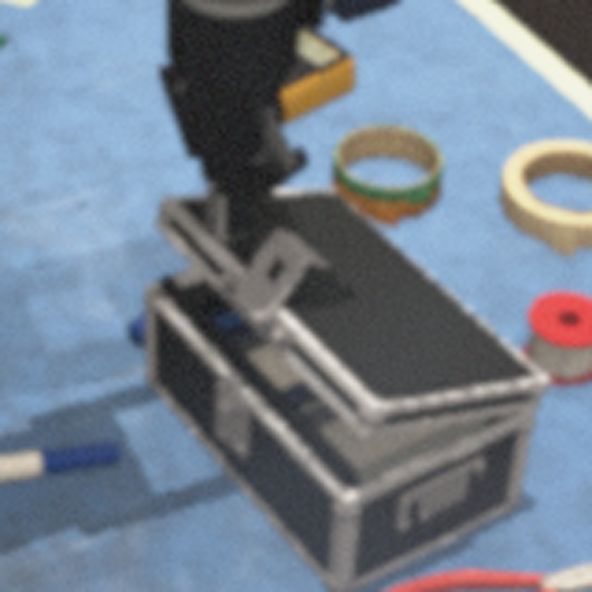

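The lid edge in this crop runs (165,205) to (375,410), so the lid is at about 0.3 rad and following the finger. The tip seems higher than TCP+8 mm would put it. I'll check fingertip geometry from the earlier wrist image numerically.

```bash
python3 - <<'E'
from h import *
w=load('w0');o,v=ray(w,(323.4,238.2))
for X in(.4347,.4457): print(X,(o+v*(X-o[0])/v[0]).round(4))
d=load('s3');yaw=.119;m=np.array([.545,-.027,0]);x=np.array([np.cos(yaw),np.sin(yaw),0]);y=np.array([-np.sin(yaw),np.cos(yaw),0])
c=lambda P:((proj(d,P)-[280,130])*3.7).round(0).tolist()
t=np.array([.5684,.0374,.123])
for h in(-.008,0,.01,.02,.03,.05): print(h,c([t-x*.011-y*.0145+[0,0,h],t-x*.011+y*.0145+[0,0,h],t+x*.011-y*.0145+[0,0,h]]))
for a in(.08,.1,.2,.3):
    print(a,c([m+x*(.14-.14*np.cos(a)+.022*np.sin(a))+y*s+np.array([0,0,.088+.14*np.sin(a)+.022*np.cos(a)]) for s in(.11,-.11)]),c([m+x*(.14-.14*np.cos(a))+y*s+np.array([0,0,.088+.14*np.sin(a)]) for s in(.11,-.11)]))
E
```

```text
0.4347 [0.4347 0.0042 0.2372]
0.4457 [0.4457 0.0056 0.212 ]
-0.008 [[223.0, 295.0], [198.0, 269.0], [253.0, 283.0]]
0 [[224.0, 285.0], [198.0, 260.0], [253.0, 273.0]]
0.01 [[224.0, 273.0], [198.0, 247.0], [254.0, 261.0]]
0.02 [[224.0, 260.0], [198.0, 235.0], [254.0, 248.0]]
0.03 [[224.0, 248.0], [198.0, 222.0], [255.0, 235.0]]
0.05 [[225.0, 222.0], [199.0, 197.0], [255.0, 210.0]]
0.08 [[145.0, 242.0], [352.0, 456.0]] [[144.0, 269.0], [347.0, 484.0]]
0.1 [[146.0, 238.0], [354.0, 452.0]] [[144.0, 266.0], [348.0, 480.0]]
0.2 [[152.0, 219.0], [362.0, 432.0]] [[146.0, 248.0], [353.0, 462.0]]
0.3 [[159.0, 200.0], [371.0, 411.0]] [[151.0, 230.0], [359.0, 442.0]]
```

Emit:
{"api": "step_hand", "payload": {"plan": [[0, 0, 0.006, 0, 0, 0]]}}

```text
time_s: 5.65
tcp_pos: [0.5699, 0.0373, 0.1188]
ee_rot: [[-0.993, -0.118, 0.002], [-0.118, 0.993, -0.0], [-0.002, -0.0, -1.0]]
wrist_force: [-1.1, 0.3, 0.7]
gripper_width: -0.001
gripper_force: 0.2
```

The fingertips evidently stand about 25–30 mm above the reported TCP height, which fits the wrist view, the scene view and the earlier contact. So there is more travel to go, and I'll watch the force.

Emit:
{"api": "step_hand", "payload": {"plan": [[0.001, 0, 0.007, 0, 0, 0], [0.001, 0, 0.007, 0, 0, 0], [0, 0, 0, 0, 0, 0]]}}

```text
time_s: 5.95
tcp_pos: [0.5658, 0.0372, 0.102]
ee_rot: [[-0.993, -0.118, -0.003], [-0.118, 0.993, 0.0], [0.003, 0.001, -1.0]]
wrist_force: [-0.2, -0.2, -0.6]
gripper_width: -0.001
gripper_force: 0.0
```

Emit:
{"api": "step_hand", "payload": {"plan": [[0, 0, 0.006, 0, 0, 0], [0, 0, 0, 0, 0, 0]]}}

```text
time_s: 6.15
tcp_pos: [0.5666, 0.0371, 0.097]
ee_rot: [[-0.993, -0.118, -0.001], [-0.118, 0.993, 0.0], [0.001, 0.0, -1.0]]
wrist_force: [0.3, -1.0, -0.6]
gripper_width: 0.001
gripper_force: 0.0
```

```bash
cat >> h.py <<'E'
yaw=.119;m=np.array([.545,-.027,0]);cx=np.array([np.cos(yaw),np.sin(yaw),0]);cy=np.array([-np.sin(yaw),np.cos(yaw),0])
def C(x,y,z): return m+cx*(x+.07)+cy*y+np.array([0,0,z])   # case frame -> world
def lidpt(a,r,y,h): return C(.07-r*np.cos(a)+h*np.sin(a),y,.088+r*np.sin(a)+h*np.cos(a))
def profile(d,col,r0,r1):
    g=cv2.cvtColor(d['image'],cv2.COLOR_RGB2GRAY).astype(float); return g[r0:r1,col-1:col+2].mean(1).round().astype(int)
def lidang(d,col):
    out=[]
    for a in np.arange(0,.7,.02):
        q=np.array([proj(d,[lidpt(a,.14,y,.022)])[0] for y in(-.11,.11)]); k=(col-q[0,0])/(q[1,0]-q[0,0]); out.append((a,q[0,1]+k*(q[1,1]-q[0,1])))
    return out
E
python3 - <<'E'
from h import *
d=load('s3');e=snap('scene','s4')
for I in(d,e):
  for col in(370,362): print(col,230-30,profile(I,col,200,262).tolist())
print([(round(a,2),round(r,1)) for a,r in lidang(e,370)][::2]);print([(round(a,2),round(r,1)) for a,r in lidang(e,362)][::2])
E
```

```text
370 200 [70, 70, 67, 64, 57, 59, 54, 52, 54, 55, 54, 56, 61, 66, 69, 67, 69, 69, 70, 71, 71, 70, 71, 75, 86, 113, 153, 188, 206, 202, 190, 168, 140, 115, 97, 100, 120, 143, 153, 150, 133, 111, 94, 98, 109, 116, 119, 123, 119, 114, 100, 87, 78, 70, 67, 67, 72, 85, 106, 134, 163, 174]
362 200 [126, 115, 96, 83, 75, 63, 54, 47, 49, 47, 46, 49, 54, 57, 63, 68, 84, 111, 149, 188, 212, 211, 196, 170, 139, 113, 95, 99, 119, 141, 155, 160, 146, 118, 89, 70, 60, 59, 64, 78, 82, 76, 64, 61, 58, 60, 61, 65, 74, 93, 122, 153, 163, 158, 146, 130, 114, 93, 78, 69, 64, 67]
370 200 [68, 70, 68, 71, 69, 69, 71, 71, 71, 64, 64, 61, 59, 55, 54, 54, 55, 59, 59, 65, 70, 72, 71, 74, 73, 72, 75, 73, 72, 73, 74, 74, 76, 74, 76, 76, 78, 77, 77, 79, 89, 111, 148, 187, 213, 217, 202, 170, 133, 105, 99, 113, 128, 131, 124, 109, 91, 84, 87, 107, 131, 151]
362 200 [58, 54, 54, 50, 50, 52, 52, 52, 54, 59, 74, 83, 79, 64, 54, 55, 55, 54, 52, 57, 53, 59, 67, 70, 73, 72, 71, 72, 73, 73, 72, 75, 90, 118, 159, 195, 215, 216, 197, 166, 130, 107, 101, 112, 118, 119, 112, 96, 82, 79, 91, 113, 133, 144, 136, 126, 108, 93, 
[... 713 characters left out ...]
]
[(np.float64(0.0), np.float64(244.7)), (np.float64(0.04), np.float64(242.1)), (np.float64(0.08), np.float64(239.4)), (np.float64(0.12), np.float64(236.6)), (np.float64(0.16), np.float64(233.7)), (np.float64(0.2), np.float64(230.7)), (np.float64(0.24), np.float64(227.6)), (np.float64(0.28), np.float64(224.4)), (np.float64(0.32), np.float64(221.1)), (np.float64(0.36), np.float64(217.8)), (np.float64(0.4), np.float64(214.4)), (np.float64(0.44), np.float64(210.9)), (np.float64(0.48), np.float64(207.4)), (np.float64(0.52), np.float64(203.9)), (np.float64(0.56), np.float64(200.3)), (np.float64(0.6), np.float64(196.8)), (np.float64(0.64), np.float64(193.2)), (np.float64(0.68), np.float64(189.6))]
```

Emit:
{"api": "step_hand", "payload": {"plan": [[0, 0, 0.004, 0, 0, 0], [0, 0, 0, 0, 0, 0]]}}

```text
time_s: 6.4
tcp_pos: [0.5669, 0.0371, 0.0936]
ee_rot: [[-0.993, -0.118, -0.001], [-0.118, 0.993, 0.0], [0.001, 0.0, -1.0]]
wrist_force: [0.3, 0.3, -0.4]
gripper_width: -0.003
gripper_force: 0.0
```

Emit:
{"api": "step_hand", "payload": {"plan": [[0, 0, 0.003, 0, 0, 0], [0, 0, 0, 0, 0, 0]]}}

```text
time_s: 6.6
tcp_pos: [0.5672, 0.0371, 0.091]
ee_rot: [[-0.993, -0.118, 0.0], [-0.118, 0.993, -0.0], [-0.0, -0.0, -1.0]]
wrist_force: [0.0, 0.6, -0.2]
gripper_width: 0.0
gripper_force: 0.0
```

```bash
python3 - <<'E'
from h import *
e=snap('scene','s5')
for col in(370,362): print(col,profile(e,col,225,262).tolist())
s=robot.state();print(s['effort'].round(2),s['wrist_force'],s['wrist_torque'])
E
```

```text
370 [76, 73, 74, 74, 74, 73, 73, 75, 73, 75, 78, 76, 76, 75, 76, 78, 75, 77, 82, 105, 141, 170, 187, 187, 175, 153, 126, 109, 108, 116, 118, 113, 105, 102, 109, 124, 132]
362 [70, 71, 71, 71, 71, 73, 72, 73, 75, 80, 97, 129, 165, 191, 205, 201, 173, 138, 112, 99, 102, 114, 122, 117, 108, 103, 108, 117, 126, 126, 122, 107, 90, 76, 67, 65, 64]
[-1.000e-02 -3.507e+01 -3.450e+01 -1.000e-02 -1.000e-02 -0.000e+00] [0.02629245 0.15557048 1.13906375] [ 0.02030797 -0.00206633  0.0375485 ]
```

The lid is now resting on the seal (edge profile has settled, about 1 N of reaction). Next I'll work out the strap angle from the first pictures, using the bend edge in both views.

Emit:
{"api": "step_hand", "payload": {"plan": [[0, 0, -0.04, 0, 0, 0], [0, 0, -0.04, 0, 0, 0], [0, 0, -0.02, 0, 0, 0]]}}

```text
time_s: 6.95
tcp_pos: [0.5688, 0.037, 0.1953]
ee_rot: [[-0.993, -0.118, 0.006], [-0.118, 0.993, -0.0], [-0.005, -0.001, -1.0]]
wrist_force: [-0.6, -0.5, 0.4]
gripper_width: 0.001
gripper_force: 0.0
```

```bash
python3 - <<'E'
from h import *
s=load('s0');t=load('t0')
S=lambda u,v:(s,((u+.5)/4-.5+300,(v+.5)/4-.5+160)); T=lambda u,v:(t,((u+.5)/6.9-.5+315,(v+.5)/6.9-.5+140))
tc=lambda p:np.r_[(p-m)@cx-.07,(p-m)@cy,p[2]].round(4)
for a,b in(((265,60),(375,290)),((300,85),(475,285)),((210,125),(375,378)),((245,155),(468,385))): p,r=tri([S(*a),T(*b)]);print(tc(p),r[0])
e=snap('scene','s6')
print('hinge',tc(lidpt(.62,.145,0,.012)),tc(lidpt(.08,.145,0,.012)))
print(tc(robot.state()['tcp_pos']))
for col in(370,362): print(col,profile(e,col,235,262).tolist())
cr=e['image'][195:255,320:365,::-1];cv2.imwrite('pics/c6.png',cv2.resize(cr,None,fx=10,fy=10,interpolation=cv2.INTER_CUBIC))
E
```

```text
[-0.0058  0.0165  0.217 ] 0.0005653786078286638
[-0.009  -0.0172  0.2232] 0.00023898636472149604
[-0.0352  0.0183  0.1842] 0.0037365978227765074
[-0.0398 -0.015   0.1878] 0.0004726656998428039
hinge [-0.041 -0.     0.182] [-0.0736  0.      0.1115]
[-0.0373  0.0605  0.1983]
370 [76, 78, 77, 77, 76, 79, 77, 80, 83, 102, 141, 174, 182, 180, 173, 152, 127, 109, 109, 116, 119, 114, 108, 101, 109, 123, 135]
362 [94, 119, 155, 191, 207, 197, 172, 139, 113, 99, 103, 113, 122, 120, 110, 103, 108, 116, 127, 127, 122, 110, 90, 78, 69, 63, 65]
```

Plan for the hasp: come in behind the raised strap (bend at case x≈-66 mm, z≈155 mm, y≈0), sweep it forward with shut fingers, then press it past horizontal.

Emit:
{"api": "step_hand", "payload": {"plan": [[-0.009, -0.03, 0, 0, 0, 0], [-0.009, -0.03, 0, 0, 0, 0], [0, 0, 0.03, 0, 0, 0], [0, 0, 0.03, 0, 0, 0], [0, 0, 0.026, 0, 0, 0]]}}

```text
time_s: 7.5
tcp_pos: [0.5914, -0.0206, 0.1028]
ee_rot: [[-0.993, -0.117, -0.001], [-0.117, 0.993, 0.0], [0.001, 0.0, -1.0]]
wrist_force: [0.9, -0.3, 0.4]
gripper_width: -0.002
gripper_force: 0.0
```

Emit:
{"api": "step_hand", "payload": {"plan": [[0.015, 0, 0, 0, 0, 0], [0.015, 0, 0, 0, 0, 0], [0.015, 0, 0, 0, 0, 0], [0.012, 0, 0, 0, 0, 0]]}}

```text
time_s: 7.9
tcp_pos: [0.5344, -0.0271, 0.1041]
ee_rot: [[-0.993, -0.118, -0.001], [-0.118, 0.993, 0.0], [0.001, 0.0, -1.0]]
wrist_force: [0.2, -0.0, -0.6]
gripper_width: -0.003
gripper_force: 0.2
```

```bash
python3 - <<'E'
from h import *
print(robot.state()['tcp_pos'],robot.state()['wrist_force'])
e=snap('scene','s7');print(proj(e,[C(-.0736,0,.1116),C(-.0736,0,.155),C(-.1,0,.14),C(-.117,0,.112)]).round(1))
E
```

```text
[ 0.53440569 -0.02705079  0.10413696] [ 0.23386277 -0.02727653 -0.60196073]
[[343.1 226.4]
 [343.5 211.7]
 [333.1 221.2]
 [326.4 233.6]]
```

Emit:
{"api": "step_hand", "payload": {"plan": [[0.012, 0, 0.004, 0, 0, 0], [0.004, 0, 0.01, 0, 0, 0], [0.002, 0, 0.012, 0, 0, 0], [0, 0, 0.01, 0, 0, 0], [0, 0, 0, 0, 0, 0]]}}

```text
time_s: 8.45
tcp_pos: [0.516, -0.0288, 0.0663]
ee_rot: [[-0.993, -0.118, -0.004], [-0.118, 0.993, 0.001], [0.004, 0.001, -1.0]]
wrist_force: [-0.4, -0.3, 0.1]
gripper_width: 0.001
gripper_force: 0.0
```

```bash
python3 - <<'E'
from h import *
e=snap('scene','s8');g=e['image'][195:260,312:368,::-1]
w=snap('wrist','w1')['image'][215:330,215:430,::-1]
a=cv2.resize(g,None,fx=7,fy=7,interpolation=cv2.INTER_CUBIC);b=cv2.resize(w,(400,214),interpolation=cv2.INTER_CUBIC)
o=np.zeros((455,792,3),np.uint8);o[:455,:392]=a;o[:214,392:792]=b
cv2.imwrite('pics/c7.png',o);print(robot.state()['wrist_force'])
E
```

```text
[-0.0582206   0.22135766  0.00623191]
```

Emit:
{"api": "step_hand", "payload": {"plan": [[-0.004, 0, 0.001, 0, -0.11, 0], [-0.003, 0, 0.002, 0, -0.11, 0], [-0.003, 0, 0.002, 0, -0.11, 0], [-0.003, 0, 0.002, 0, -0.11, 0]]}}

```text
time_s: 8.95
tcp_pos: [0.5327, -0.0278, 0.0655]
ee_rot: [[-0.896, -0.118, 0.429], [-0.107, 0.993, 0.05], [-0.431, -0.001, -0.902]]
wrist_force: [-0.2, 0.3, -0.2]
gripper_width: -0.003
gripper_force: 0.0
```

Emit:
{"api": "step_hand", "payload": {"plan": [[0, 0, 0.006, 0, 0, 0], [0, 0, 0.006, 0, 0, 0], [0, 0, 0, 0, 0, 0]]}}

```text
time_s: 9.25
tcp_pos: [0.5371, -0.027, 0.0532]
ee_rot: [[-0.9, -0.119, 0.42], [-0.108, 0.993, 0.05], [-0.423, 0.0, -0.906]]
wrist_force: [-5.2, -0.5, 1.5]
gripper_width: -0.002
gripper_force: 2.9
```

The strap now leans on the catch at about 5 N. Next I'll draw it down by pressing on the lip, in small steps.

Emit:
{"api": "step_hand", "payload": {"plan": [[0.003, 0, -0.001, 0, 0, 0], [0.002, 0, 0.0045, 0, 0, 0], [0.002, 0, 0.0045, 0, 0, 0], [0, 0, 0, 0, 0, 0]]}}

```text
time_s: 9.65
tcp_pos: [0.5355, -0.0277, 0.0446]
ee_rot: [[-0.897, -0.118, 0.426], [-0.107, 0.993, 0.049], [-0.428, -0.001, -0.904]]
wrist_force: [-2.1, -0.7, 4.9]
gripper_width: 0.0
gripper_force: 4.5
```

Emit:
{"api": "step_hand", "payload": {"plan": [[0.001, 0, 0.002, 0, 0, 0], [0.001, 0, 0.002, 0, 0, 0], [0, 0, 0, 0, 0, 0]]}}

```text
time_s: 9.95
tcp_pos: [0.5362, -0.0279, 0.0415]
ee_rot: [[-0.896, -0.118, 0.427], [-0.107, 0.993, 0.049], [-0.43, -0.002, -0.903]]
wrist_force: [-5.5, -0.3, 9.9]
gripper_width: 0.001
gripper_force: 9.6
```

Emit:
{"api": "step_hand", "payload": {"plan": [[0.001, 0, 0.002, 0, 0, 0], [0.001, 0, 0.002, 0, 0, 0], [0, 0, 0, 0, 0, 0]]}}

```text
time_s: 10.25
tcp_pos: [0.5369, -0.0281, 0.0383]
ee_rot: [[-0.896, -0.118, 0.429], [-0.107, 0.993, 0.049], [-0.432, -0.002, -0.902]]
wrist_force: [-8.0, 1.2, 16.2]
gripper_width: -0.003
gripper_force: 23.6
```

Emit:
{"api": "step_hand", "payload": {"plan": [[0.001, 0, 0.002, 0, 0, 0], [0.001, 0, 0.002, 0, 0, 0], [0, 0, 0, 0, 0, 0]]}}

```text
time_s: 10.55
tcp_pos: [0.5377, -0.0282, 0.0355]
ee_rot: [[-0.895, -0.118, 0.43], [-0.108, 0.993, 0.049], [-0.433, -0.002, -0.901]]
wrist_force: [-16.8, 1.3, 26.8]
gripper_width: 0.0
gripper_force: 28.4
```

Emit:
{"api": "step_hand", "payload": {"plan": [[0.001, 0.001, -0.0005, 0, 0, 0], [0, 0.001, 0, 0, 0, 0], [0, 0, 0, 0, 0, 0]]}}

```text
time_s: 10.85
tcp_pos: [0.5374, -0.028, 0.0358]
ee_rot: [[-0.894, -0.117, 0.433], [-0.108, 0.993, 0.045], [-0.435, -0.007, -0.9]]
wrist_force: [-7.3, -5.1, 18.5]
gripper_width: -0.002
gripper_force: 24.6
```

Emit:
{"api": "step_hand", "payload": {"plan": [[0, 0.001, 0, 0, 0, 0], [0, 0.001, 0, 0, 0, 0], [0, 0, 0, 0, 0, 0]]}}

```text
time_s: 11.15
tcp_pos: [0.5372, -0.0267, 0.0358]
ee_rot: [[-0.894, -0.117, 0.433], [-0.108, 0.993, 0.044], [-0.435, -0.008, -0.9]]
wrist_force: [-7.5, -7.5, 17.7]
gripper_width: 0.006
gripper_force: 24.8
```

Emit:
{"api": "step_hand", "payload": {"plan": [[0, 0.001, 0, 0, 0, 0], [0, 0.001, 0, 0, 0, 0], [0, 0, 0, 0, 0, 0]]}}

```text
time_s: 11.45
tcp_pos: [0.5371, -0.0252, 0.0359]
ee_rot: [[-0.894, -0.116, 0.434], [-0.109, 0.993, 0.043], [-0.436, -0.009, -0.9]]
wrist_force: [-8.9, -10.3, 17.4]
gripper_width: -0.001
gripper_force: 24.8
```

Emit:
{"api": "step_hand", "payload": {"plan": [[0, -0.002, 0, 0, 0, 0], [0, -0.002, 0, 0, 0, 0], [0, 0, 0, 0, 0, 0]]}}

```text
time_s: 11.75
tcp_pos: [0.5371, -0.0263, 0.0358]
ee_rot: [[-0.894, -0.117, 0.432], [-0.107, 0.993, 0.049], [-0.435, -0.002, -0.9]]
wrist_force: [-8.5, 3.6, 21.7]
gripper_width: 0.001
gripper_force: 25.3
```

Emit:
{"api": "step_hand", "payload": {"plan": [[-0.001, 0, -0.002, 0, 0, 0], [-0.001, 0, -0.002, 0, 0, 0], [0, 0, 0, 0, 0, 0]]}}

```text
time_s: 12.05
tcp_pos: [0.5366, -0.0265, 0.0389]
ee_rot: [[-0.894, -0.117, 0.432], [-0.107, 0.993, 0.048], [-0.434, -0.003, -0.901]]
wrist_force: [-0.8, 0.8, 11.4]
gripper_width: -0.001
gripper_force: 15.4
```

Emit:
{"api": "step_hand", "payload": {"plan": [[-0.001, 0, -0.002, 0, 0, 0], [-0.001, 0, -0.002, 0, 0, 0], [0, 0, 0, 0, 0, 0]]}}

```text
time_s: 12.35
tcp_pos: [0.5341, -0.0259, 0.0403]
ee_rot: [[-0.897, -0.117, 0.427], [-0.107, 0.993, 0.049], [-0.429, -0.001, -0.903]]
wrist_force: [2.7, -0.1, 5.1]
gripper_width: -0.001
gripper_force: 2.8
```

Emit:
{"api": "step_hand", "payload": {"plan": [[-0.002, 0, -0.004, 0, 0, 0], [-0.001, 0, -0.003, 0, 0, 0], [0, 0, 0, 0, 0, 0]]}}

```text
time_s: 12.65
tcp_pos: [0.5312, -0.0252, 0.0455]
ee_rot: [[-0.899, -0.118, 0.421], [-0.107, 0.993, 0.051], [-0.424, 0.001, -0.905]]
wrist_force: [0.3, -0.1, 0.6]
gripper_width: -0.003
gripper_force: 0.0
```

```bash
python3 - <<'E'
from h import *
e=snap('scene','s9')
for t in('s6','s9'):
  for col in(370,362): print(t,col,profile(load(t),col,235,262).tolist())
E
```

```text
s6 370 [76, 78, 77, 77, 76, 79, 77, 80, 83, 102, 141, 174, 182, 180, 173, 152, 127, 109, 109, 116, 119, 114, 108, 101, 109, 123, 135]
s6 362 [94, 119, 155, 191, 207, 197, 172, 139, 113, 99, 103, 113, 122, 120, 110, 103, 108, 116, 127, 127, 122, 110, 90, 78, 69, 63, 65]
s9 370 [79, 78, 79, 80, 79, 79, 82, 81, 80, 83, 83, 84, 95, 107, 129, 161, 195, 202, 191, 164, 130, 117, 121, 126, 125, 127, 135]
s9 362 [77, 77, 80, 82, 99, 122, 159, 183, 203, 201, 175, 140, 111, 98, 99, 113, 123, 129, 132, 128, 118, 106, 92, 79, 70, 67, 67]
```

The lid now stays down with no load on the tool: its edge sits about 4 px lower than at rest on the seal. That suggests it is hooked, so I'll back out and check.

Emit:
{"api": "step_hand", "payload": {"plan": [[0, 0, -0.03, 0, 0, 0], [0, 0, -0.04, 0, 0, 0], [0.02, 0, -0.04, 0, 0, 0], [0.04, 0, -0.03, 0, 0, 0], [0.04, 0, 0, 0, 0, 0], [0, 0, 0, 0, 0, 0], [0, 0, 0, 0, 0, 0]]}}

```text
time_s: 13.4
tcp_pos: [0.3881, -0.0428, 0.1279]
ee_rot: [[-0.899, -0.116, 0.421], [-0.105, 0.993, 0.051], [-0.425, 0.002, -0.905]]
wrist_force: [-0.6, -0.9, -0.1]
gripper_width: -0.005
gripper_force: 0.0
```

```bash
python3 - <<'E'
from h import *
e=snap('scene','s10');w=snap('wrist','w2')
for col in(370,362): print(col,profile(e,col,235,262).tolist())
q=proj(w,[C(-.07,0,.07)])[0];print(q,proj(e,[C(-.07,0,.07)])[0])
u,v=np.clip(q.astype(int),[60,55],[580,345])
a=cv2.resize(e['image'][205:265,315:375,::-1],(395,395),interpolation=cv2.INTER_CUBIC)
b=cv2.resize(w['image'][v-55:v+55,u-55:u+55,::-1],(395,395),interpolation=cv2.INTER_CUBIC)
cv2.imwrite('pics/c8.png',np.hstack([a,b]))
E
```

```text
370 [81, 82, 81, 82, 82, 82, 83, 83, 83, 84, 84, 86, 99, 125, 163, 195, 218, 219, 200, 167, 135, 118, 122, 126, 126, 129, 138]
362 [80, 79, 79, 89, 107, 136, 175, 208, 219, 208, 179, 142, 113, 98, 103, 116, 126, 129, 136, 131, 120, 110, 95, 82, 76, 70, 73]
[321.07345425 283.92258368] [344.01333279 239.22059902]
```

View pics/c8.png

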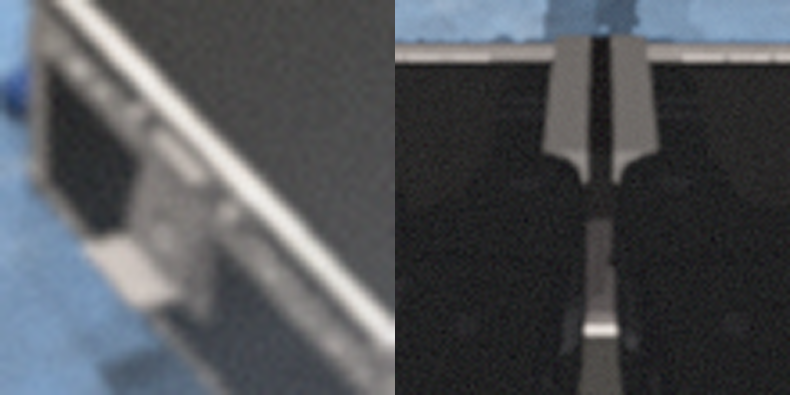

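The scene crop shows the lid shut and the hasp hanging along the front face, with the lip level: its outer edge runs about (85,245) to (135,308), its right inner corner is at about (180,292), and the nose shows at about (165,235). The right half shows only the gripper. A quick numeric check of the strap angle follows.

```bash
python3 - <<'E'
from h import *
e=load('s10');k=395/60
for a,th in((.04,0),(.04,.05),(.04,.1),(.08,.27),(.04,.27)):
    H=np.array([.07-.145*np.cos(a)+.012*np.sin(a),.088+.145*np.sin(a)+.012*np.cos(a)]);q=th-a
    s=np.array([-np.sin(q),-np.cos(q)]);o=np.array([-np.cos(q),np.sin(q)])
    c=H+s*.044+o*.0015;l=c+o*.017
    print(a,th,((proj(e,[C(l[0],.017,l[1]),C(l[0],-.017,l[1]),C(c[0],-.017,c[1])])-[315,205])*k).round().tolist())
E
```

```text
0.04 0 [[113.0, 237.0], [166.0, 297.0], [208.0, 277.0]]
0.04 0.05 [[107.0, 238.0], [161.0, 298.0], [203.0, 279.0]]
0.04 0.1 [[102.0, 238.0], [156.0, 298.0], [197.0, 281.0]]
0.08 0.27 [[91.0, 225.0], [145.0, 285.0], [186.0, 273.0]]
0.04 0.27 [[85.0, 237.0], [139.0, 298.0], [179.0, 287.0]]
```

```bash
python3 - <<'E'
from h import *
s=load('s10');s0=load('s0')
print(np.abs(s['rvec']-s0['rvec']).max(),np.abs(s['tvec']-s0['tvec']).max())
ob={'rimFL':(82,190),'rimFR':(293,412),'botL':(85,292),'botR':(290,518)}
X={'rimFL':C(-.07,.11,.088),'rimFR':C(-.07,-.11,.088),'botL':C(-.07,.11,0),'botR':C(-.07,-.11,0)}
for k in ob: print(k,(np.array(ob[k])+.5)/4-.5+[300,160]-proj(s0,[X[k]])[0])
# lip mask: bright, low-saturation blob
im=s['image'][205:265,315:375];hsv=cv2.cvtColor(im,cv2.COLOR_RGB2HSV)
g=cv2.cvtColor(im,cv2.COLOR_RGB2GRAY)
print(g[30:52,8:34])
# slot/nose brightness
E
```

```text
0.0 0.0
rimFL [1.44445057 0.72908213]
rimFR [-0.5016886  -1.87575738]
botL [ 1.77300081 -0.27501031]
botR [ 1.24378018 -2.31250902]
[[111  99  75  54  48  50  50  45  51  50  57  75 103 123 127 127 125 129
  123 125 118 121 112 107 104 117]
 [119 113  92  68  52  54  49  49  47  54  63  87 107 123 128 122 120 123
  121 123 120 124 119 116 112 137]
 [121 128 113  89  62  54  49  50  49  51  63  87 115 123 126 116 114 117
  124 126 125 124 125 119 121 142]
 [131 134 128 108  83  59  47  49  49  46  70  94 118 125 128 122 121 121
  119 122 124 125 118 117 124 136]
 [140 138 130 117 100  74  58  50  58  64  77  98 118 125 130 133 141 135
  128 123 126 120 115 112 117 123]
 [140 135 130 122 111  96  84  80  97 108 116 123 129 126 128 143 145 144
  133 124 120 122 117 107 111 113]
 [139 138 136 129 135 136 129 135 148 163 163 162 142 135 131 140 147 146
  136 128 124 120 109  99  98 105]
 [141 142 142 145 154 173 175 176 185 190 191 182 167 148 136 138 145 148
  136 129 119 112 105  97  87  86]
 [143 140 145 148 161 178 190 196 198 199 198 196 185 167 145 133 133 134
  133 128 120 111 102 
[... 730 characters left out ...]
71 159 140
  125 114 106 109 113 102  82  68]
 [139 136 141 143 139 142 143 145 140 135 132 143 152 155 148 135 116  97
   90  86  94 105 111  97  80  69]
 [140 140 139 141 140 142 148 144 138 134 129 130 132 127 120 108  93  78
   69  74  80  94 103  94  78  72]
 [148 142 138 138 139 141 144 141 138 130 127 124 125 118 108 109  99  86
   65  63  72  84  87  85  77  74]
 [146 143 141 137 138 137 135 132 134 133 129 127 127 117 110 113 117 100
   81  68  63  66  74  75  71  66]
 [149 144 139 134 134 132 132 135 130 133 130 134 128 124 114 116 117 112
   91  82  72  66  67  68  65  67]
 [146 147 139 135 128 125 125 129 133 129 131 132 133 130 120 113 113 108
  106  93  76  70  67  67  69  70]]
```

The strap angle comes out nearer 0.2 than 0: the bar looks caught under the nose rather than behind it, probably dragged outward as I released. I'll go back, press the lip down again, push inward and release with an inward bias.

Emit:
{"api": "step_hand", "payload": {"plan": [[-0.04, 0, 0, 0, 0, 0], [-0.04, 0, 0.03, 0, 0, 0], [-0.02, 0, 0.04, 0, 0, 0], [0, 0, 0.04, 0, 0, 0], [0, 0, 0.024, 0, 0, 0], [0, 0, 0, 0, 0, 0]]}}

```text
time_s: 14.1
tcp_pos: [0.5294, -0.0248, 0.0504]
ee_rot: [[-0.9, -0.12, 0.419], [-0.108, 0.993, 0.053], [-0.422, 0.002, -0.907]]
wrist_force: [-0.5, 0.9, -0.3]
gripper_width: 0.003
gripper_force: 0.0
```

Emit:
{"api": "step_hand", "payload": {"plan": [[0.001, 0, 0.003, 0, 0, 0], [0.001, 0, 0.003, 0, 0, 0], [0.001, 0, 0.003, 0, 0, 0], [0, 0, 0, 0, 0, 0]]}}

```text
time_s: 14.5
tcp_pos: [0.5311, -0.0264, 0.0443]
ee_rot: [[-0.898, -0.117, 0.425], [-0.106, 0.993, 0.05], [-0.427, -0.0, -0.904]]
wrist_force: [0.9, -1.0, 0.0]
gripper_width: -0.001
gripper_force: 0.0
```

Emit:
{"api": "step_hand", "payload": {"plan": [[0.001, 0, 0.003, 0, 0, 0], [0.001, 0, 0.003, 0, 0, 0], [0, 0, 0, 0, 0, 0]]}}

```text
time_s: 14.8
tcp_pos: [0.533, -0.0265, 0.0386]
ee_rot: [[-0.897, -0.117, 0.426], [-0.106, 0.993, 0.05], [-0.429, -0.001, -0.903]]
wrist_force: [0.6, -0.6, 0.2]
gripper_width: -0.001
gripper_force: 0.0
```

Emit:
{"api": "step_hand", "payload": {"plan": [[0.001, 0, 0.003, 0, 0, 0], [0.001, 0, 0.002, 0, 0, 0], [0, 0, 0, 0, 0, 0]]}}

```text
time_s: 15.1
tcp_pos: [0.5323, -0.0263, 0.0322]
ee_rot: [[-0.898, -0.118, 0.424], [-0.106, 0.993, 0.05], [-0.427, -0.0, -0.904]]
wrist_force: [-3.7, -0.5, 7.6]
gripper_width: -0.003
gripper_force: 4.6
```

Emit:
{"api": "step_hand", "payload": {"plan": [[0.0005, 0, 0.002, 0, 0, 0], [0, 0, 0.002, 0, 0, 0], [0, 0, 0, 0, 0, 0]]}}

```text
time_s: 15.4
tcp_pos: [0.5334, -0.0262, 0.0286]
ee_rot: [[-0.898, -0.118, 0.423], [-0.107, 0.993, 0.05], [-0.426, -0.0, -0.905]]
wrist_force: [-7.2, -1.0, 11.5]
gripper_width: 0.002
gripper_force: 6.9
```

Emit:
{"api": "step_hand", "payload": {"plan": [[0, 0, 0.002, 0, 0, 0], [-0.001, 0, 0.001, 0, 0, 0], [0, 0, 0, 0, 0, 0]]}}

```text
time_s: 15.7
tcp_pos: [0.5351, -0.026, 0.0267]
ee_rot: [[-0.899, -0.119, 0.421], [-0.108, 0.993, 0.05], [-0.424, -0.0, -0.906]]
wrist_force: [-17.9, -2.8, 22.0]
gripper_width: -0.003
gripper_force: 13.2
```

Emit:
{"api": "step_hand", "payload": {"plan": [[0.001, 0, -0.002, 0, 0, 0], [0.001, 0, -0.002, 0, 0, 0], [0, 0, 0, 0, 0, 0]]}}

```text
time_s: 16.0
tcp_pos: [0.533, -0.0265, 0.0301]
ee_rot: [[-0.897, -0.117, 0.425], [-0.106, 0.993, 0.05], [-0.428, -0.001, -0.904]]
wrist_force: [-4.6, 0.8, 11.1]
gripper_width: 0.002
gripper_force: 6.2
```

Emit:
{"api": "step_hand", "payload": {"plan": [[0.01, 0, -0.01, 0, 0, 0], [0.01, 0, -0.03, 0, 0, 0], [0, 0, -0.04, 0, 0, 0], [0.02, 0, -0.04, 0, 0, 0], [0.04, 0, -0.03, 0, 0, 0], [0.02, 0, 0, 0, 0, 0], [0, 0, 0, 0, 0, 0]]}}

```text
time_s: 16.7
tcp_pos: [0.3857, -0.0433, 0.1156]
ee_rot: [[-0.902, -0.115, 0.417], [-0.102, 0.993, 0.052], [-0.42, 0.004, -0.908]]
wrist_force: [-0.7, 0.1, -0.4]
gripper_width: 0.001
gripper_force: 0.0
```

```bash
python3 - <<'E'
from h import *
e=snap('scene','s11')
for col in(370,362): print(col,profile(e,col,235,262).tolist())
for t in('s10','s11'):
    g=cv2.cvtColor(load(t)['image'][205:265,315:375],cv2.COLOR_RGB2GRAY); M=(g>165).astype(np.uint8);M[:,40:]=0;M[:33]=0
    n,l,st,c=cv2.connectedComponentsWithStats(M);i=1+st[1:,4].argmax();p=cv2.findContours((l==i).astype(np.uint8),0,2)[0][0]
    print(t,st[i],c[i],cv2.boxPoints(cv2.minAreaRect(p)).tolist())
a=load('s11');b=load('s6')
# lip centroid prediction
for A,th in((.04,0),(.04,.1),(.04,.2),(.04,.27),(.02,.2),(.02,0),(.08,.27)):
    H=np.array([.07-.145*np.cos(A)+.012*np.sin(A),.088+.145*np.sin(A)+.012*np.cos(A)]);q=th-A
    s=np.array([-np.sin(q),-np.cos(q)]);o=np.array([-np.cos(q),np.sin(q)]);p=H+s*.044+o*.010
    print(A,th,proj(e,[C(p[0],.0,p[1])])[0]-[315,205])
E
```

```text
370 [79, 80, 79, 79, 83, 82, 82, 83, 83, 82, 82, 82, 88, 99, 121, 147, 157, 154, 145, 127, 117, 119, 124, 122, 116, 122, 131]
362 [76, 77, 78, 83, 92, 112, 141, 168, 175, 159, 134, 110, 102, 109, 121, 123, 122, 125, 128, 127, 120, 108, 94, 82, 70, 71, 70]
s10 [13 37 13  9 69] [19.08695652 40.75362319] [[12.508195877075195, 37.40983581542969], [17.229509353637695, 33.47541046142578], [25.590166091918945, 43.50819396972656], [20.868852615356445, 47.44261932373047]]
s11 [17 35 12 10 64] [22.15625  39.734375] [[15.764703750610352, 37.05882263183594], [20.3764705657959, 33.10588073730469], [28.49411964416504, 42.57646942138672], [23.882352828979492, 46.52941131591797]]
0.04 0 [24.29391471 39.01027627]
0.04 0.1 [22.68027031 39.42229184]
0.04 0.2 [21.1082389  39.67974901]
0.04 0.27 [20.04069479 39.76602925]
0.02 0.2 [20.66441931 40.66937238]
0.02 0 [23.82841102 40.05816074]
0.08 0.27 [20.98387563 37.7802635 ]
```

The lip moved in by about 3 px (roughly 0.19 rad), so it looks hooked now. I want a sharper measurement, so I'll sidestep until the fingers no longer hide the strap from the wrist camera.

Emit:
{"api": "step_hand", "payload": {"plan": [[0, 0.035, 0, 0, 0, 0], [0, 0.035, 0, 0, 0, 0], [0, 0, 0, 0, 0, 0], [0, 0, 0, 0, 0, 0]]}}

```text
time_s: 17.15
tcp_pos: [0.3919, 0.0269, 0.1192]
ee_rot: [[-0.901, -0.122, 0.416], [-0.11, 0.993, 0.052], [-0.419, 0.001, -0.908]]
wrist_force: [-0.1, 0.0, 0.0]
gripper_width: 0.0
gripper_force: 0.0
```

```bash
python3 - <<'E'
from h import *
w=snap('wrist','w3')
def pts(A,th):
    H=np.array([.07-.145*np.cos(A)+.012*np.sin(A),.088+.145*np.sin(A)+.012*np.cos(A)]);q=th-A
    s=np.array([-np.sin(q),-np.cos(q)]);o=np.array([-np.cos(q),np.sin(q)]);c=H+s*.044+o*.0015;l=c+o*.017
    return [C(l[0],.017,l[1]),C(l[0],-.017,l[1]),C(c[0],.017,c[1]),C(c[0],-.017,c[1])]
for h in((.034,0.03),(.05,.03),(.02,.15),(.02,.27)): print(h,proj(w,pts(*h)).round(1).tolist())
print('rim/bottom',proj(w,[C(-.07,y,z) for z in(.088,0) for y in(.11,-.11)]).round(1).tolist(),'lidtop',proj(w,[lidpt(a,.14,-.06,.022) for a in(0,.03,.06)]).round(1).tolist())
print('nose',proj(w,[C(-.0825,.0018,.072),C(-.0825,.0018,.0775)]).round(1).tolist())
c=proj(w,[C(-.085,0,.066)])[0].astype(int);print(c)
g=cv2.cvtColor(w['image'],cv2.COLOR_RGB2GRAY);print(g[c[1]-26:c[1]+34:2,c[0]-44:c[0]+44:3])
E
```

```text
(0.034, 0.03) [[272.4, 269.3], [241.1, 269.3], [274.1, 278.3], [243.9, 278.3]]
(0.05, 0.03) [[272.2, 271.4], [240.8, 271.4], [273.9, 280.6], [243.6, 280.6]]
(0.02, 0.15) [[271.6, 266.6], [239.8, 266.6], [273.6, 274.1], [243.1, 274.0]]
(0.02, 0.27) [[270.7, 266.4], [238.3, 266.4], [273.0, 272.3], [242.1, 272.2]]
rim/bottom [[358.5, 303.4], [152.7, 303.0], [352.1, 240.6], [182.9, 240.4]] lidtop [[192.3, 323.4], [191.1, 327.8], [189.9, 332.3]]
nose [[258.0, 283.6], [257.1, 288.1]]
[256 277]
[[ 45  32  35  33  40  39  36  36  35  34  39  34  32  38  33  31  35  39
   34  41  38  42  36  40  35  34  39  40  36  28]
 [ 40  34  39  43  40  39  41  28  39  35  35  29  37  33  34  31  39  31
   30  36  30  37  38  35  40  36  38  32  25  31]
 [ 38  37  36  40  41  37  38  41  37  38  32  39  34  34  35  38  40  35
   37  31  40  31  41  27  41  32  37  43  33  30]
 [ 40  39  31  39  39  37  37  33 
[... 2641 characters left out ...]
 29  30  32  33  36  33
   36  37  32  28  25  24  25  26  22  35  36  34]
 [ 41  35  36  31  29  30  30  25  28  35  30  30  39  38  31  37  35  34
   28  30  33  24  35  24  33  34  32  35  35  32]
 [ 43  38  32  36  41  34  27  24  27  33  30  35  33  34  38  37  33  34
   29  34  29  25  29  28  37  31  22  23  20  35]
 [ 45  44  34  40  26  34  21  23  27  30  38  36  34  35  37  26  33  24
   33  31  21  29  29  27  30  34  25  28  27  34]
 [ 44  38  38  36  27  29  36  28  30  39  31  31  28  30  29  37  35  32
   38  37  28  30  27  26  25  27  34  29  27  28]
 [ 43  40  41  37  28  38  27  32  38  34  35  31  33  26  32  34  40  38
   36  33  25  31  30  27  23  25  27  32  26  20]]
```

In the wrist patch the lip's upper face covers rows 268–278 and columns 242–273. Hooked with the strap flat predicts rows 269–278; caught under the nose (θ=0.15) predicts 267–274. So the strap is flat behind the nose, and I'll hand in.

```bash
python3 -c "
from workcell import robot
print(robot.hand_in())"
```

```text
the job is handed in; nothing more can be done
None
```

I closed the case and handed it in at about 17 s: the lid is held down on the seal and the wrist camera shows the hasp flat and hooked behind the catch's nose, though the lid and hasp took two corrections (the first lid press hit its front edge at about 37 N on the wrist; the first hooking left the bar under the nose, so I redid it), and I never aimed for the other things on the bench but did not re-check them.

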